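# Free the locked vial tray of a dead vial reader with its release pin

### The arm

A 6-joint arm with a two-finger parallel gripper is mounted at the origin on a cart in front of the work surface, level with it; the furniture and walls round the work are solid. World frame = base frame: x ahead of the robot, y to its left, z up, the work surface at z = 0. Lengths are in m, angles in rad, forces in N, time in s.
With the tool pointing down it reaches from about 0.275 to 0.725 m from the base axis. Payload 5.6 kg.
Tool frame: the origin (TCP) lies midway between the tips of the shut fingers; the grasp point (between the pads) lies ctrl.pinch_z behind it (ctrl.pinch_z is the distance from the TCP to the grasp point, in m); z points along the fingers, y is the line along which they close (so a half turn about z gives the same grasp; the last joint's range is limited). The gripper opens to 85 mm and grips with 20 to 120 N. Pads are 22 mm wide; open, the fingers measure 114 mm over their backs; the gripper's body (76 mm by 85 mm) begins 54 mm behind the grasp point. The pads swing forward as they close: fully open they stand 13 mm farther back than shut.
Start: joints at [1.583, 0.255, 0.108, 0, -1.424, -0.285], TCP at [0.148, 0.53, 0.231] pointing down, gripper open.
Joint ranges: [-2.95, 2.95], [-1.21, 1.97], [-1.09, 1.5], [-2.87, 1.71], [-2.94, -0.07], [-3.05, 3.05]. Speed limits (rad/s): [2.57, 2.57, 3.14, 3.14, 3.14, 3.14].

### API

Orientations are given as a unit quaternion [w, x, y, z].
In Python, from cell import ctrl gives the robot as it stands. The module is installed in compiled form; this text tells all that it offers.
- The arm moves only by the tool step_arm, never from a script. Its argument "increments" is a list that holds one entry, the list of rows, each a list of 6 numbers: the shift along the tool's x, y, z in fractions of the full range, 1 being 50 cm, then the turn, a rotation vector about the tool's x, y, z in normalised numbers (1 is pi rad). A call has 1 to 12 rows; each row is the pose to reach, as a shift and turn from the pose commanded when the call began, along the tool's axes at that moment; what a row does not reach only later rows make up. A row lasts 1/12 s, in which the tool goes at most 41.7 mm and 7.16 degrees, less where a joint would pass 70% of its speed; a pose out of reach is approached as far as the arm can. A shift or turn number past 1, either way, is cut back to 1. A call with a gripper value outside its range is refused whole. "jaw" is the opening, from -1 (shut) to 1 (fully open), set as the call begins (left out, the last holds). The fingers move at their own pace and stop on an object; "grip_force" is the grip in N (left out, the last holds). Time passes only in rows, so rows that repeat a pose let the fingers close. It gives the time, the measured TCP pose, the force, the opening and the grip force at its end, in the units of the state.
- ctrl.get_state(): the state, without advancing time (a new reading comes with each control period).
- ctrl.camera(name): name is "scene" or "top" or "wrist"; returns a dict with "img" (420x560x3 uint8, red, green, blue), "range_z" (420x560 float32, m along the optical axis (not along the pixel's ray), 0 where there is no reading), "vertical_fov" (degrees; the focal length in pixels is half the picture's height over the tangent of half this angle, whatever the lens; pixels are square), "cx", "cy" (the principal point, pixels), "view" (4x4, takes a point from world to camera coordinates); the wrist camera has in their place "tool_from_camera" (4x4, takes a point from camera to tool coordinates, whose origin is the TCP and whose axes are the flange's). Camera axes: x right, y down, z forward; pixel columns grow to the right and rows downward; lengths in m; the calibration is good to about 2 mm. The wrist camera is an equidistant fisheye: a pixel r from the principal point sees the ray r / f radians off the axis. A picture is of the moment at which its call begins: read the wrist's pose just before it.
- ctrl.finish_job(): hands the job in; it is judged then, once.
Trained networks look in a picture, given as the dict that the camera call returned (one of the last four; its "shot" number tells which), for a name from the list of things; names that differ only in an ending like _2 or _b are one class to them, and where a whole thing is asked for, a point or a joint stands for the part that bears it (a point fixed in the world has none). Each returns a list of dicts, best first, with "p" (0 to 1); they miss things now and then, are a little off and sometimes report something else, mostly with a low value. They report only what shows in the picture. A call takes as long as a camera call. They do not tell look-alikes from the thing itself.
- ctrl.regions_of(picture, name): "pixels" (420x560 bool, what is visible of it) and "position" ([row, column] in pixels, amid what is visible of it).
The state is a dict: "time_s": time; "qpos": joint angles; "joint_velocities": joint speeds; "tau": joint torques, N m; "tcp_pos": TCP position; "tool_rot": TCP orientation; "wrist_force": force on the tool from outside, world axes, zero at the start; "moment": the same for the moment, N m; "gripper_width": opening from 0.0 (shut) to 1.0 (fully open); "grip_force": force on a finger pad.
Only numpy, scipy, OpenCV 4.12 (cv2) and the standard library are available. Lean on these libraries where they do the work, as an engineer would, in place of code of your own. Each camera call takes 0.05 s, during which the arm holds its last target. There are 200 camera calls.

### The job

The vial reader has lost power with its tray locked in. Take the release pin from its stand, put it down through the red-bordered slot, feel for the guide hole below and press gently until the spring catch lets the tray jump out; then put the pin back in its stand and pull the tray all the way out, with the vials still standing in it and nothing else knocked about.

Things in the scene. Friction and masses are not known exactly. Their poses are not given: they have to be found in the camera images.
- reader: The dead bench-top vial reader, a white box 240 (x) by 210 (y) by 122 mm on feet, fixed to the bench. Origin: centre of its underside on the bench; its x axis points to its back, so its front with the tray faces -x (roughly the robot); y to its left side seen from the robot. The grey control deck along the front is 115 mm high; behind it the white hood is 122 mm high.
- slot (a point): Centre of the red-bordered access slot, in the deck's upper face; axes as the reader's. 30 mm long in y, 10 mm wide in x, cover 4 mm thick. 15 mm under the mouth is the flat rigid top of a guide block with one upright guide hole: 9 mm square, 12 mm long, centred in x. The block is adjustable: the hole is anywhere within 10 mm of the slot's centre along y, unknown.
- catch (a point): Nominal point of the hidden spring catch, 34 mm straight below the slot's mouth (fixed to the reader, not to the catch). Below the guide hole the catch's pad tops out 29 to 39 mm under the mouth (set screw, unknown). Pressed, it yields at 4 N rising to 7-9 N, lets go after 4.5 mm, and meets a solid stop at 6 mm. Keep it down until the tray is out 10 mm. Over 20 N from the pin breaks the reader.
- tray (a joint): How far the vial tray is out of the reader, in m: 0 locked in, springs out to 0.025 by itself when the catch lets go, 0.115 fully out (end stop). It slides along the reader's -x with friction 1.5 N plus 4.5 N at 0.1 m/s and stays where it is left; it cannot be pulled out before the catch is tripped.
- pull_tab (a point): Centre of the upright black fin on the middle of the tray's white front panel, by which to pull: 12 mm thick in y (18 mm at its nose, from 14 mm further to -x), its top 16 mm above this point, 34 mm long in x. The point moves with the tray; with the tray in it is 66 mm above the bench and 32 mm in front of the reader's front face. Axes as the reader's.
- tray_floor (a point): Centre of the floor of the black tray (110 by 78 mm inside, rim 14 mm high above this floor) behind the front panel; moves with the tray. Axes as the reader's.
- vials: Bundle of ten crimped glass vials in a yellow band, 103 by 71 by 46 mm, standing in the tray, hidden in the reader while the tray is in. Origin: centre of its underside; z up.
- pin: The release pin: a polished round steel rod (it slides easily) 6 mm in diameter, 60 mm long, flat-ended, under a flat-sided orange handle 14 by 14 mm, 62 to 108 mm above the tip, with a dark collar (13 mm diameter) at 57 to 62 mm. 0.05 kg. Origin at the tip, z along the pin towards the handle.
- pin_tip (a point): Tip of the release pin.
- pin_grip (a point): Centre of the pin's orange handle, 85 mm above the tip; its x and y axes are normal to the handle's flat sides.
- pin_stand: The pin's stand, fixed: a square aluminium post 28 by 28 mm, 48 mm high, on a dark round foot 68 mm in diameter. Origin: centre of its underside on the bench.
- stand_hole (a point): Mouth of the upright bore in the stand's post (48 mm above the bench): 9 mm square, 34 mm deep. The pin stands in it, on the bore's floor, its tip 34 mm below the mouth.
- brown_bottle_a: Amber glass bottle with a white cap, 66 mm in diameter, 155 mm high, standing to the left of the reader; to be left alone. Origin: centre of its underside.
- brown_bottle_b: A second such amber bottle behind the first; to be left alone.
- dropper: Small amber dropper bottle, 30 mm in diameter, 92 mm high, standing beyond the pin's stand on the left; to be left alone. Origin: centre of its underside.
- jar: Clear reagent jar with a glass stopper, 67 mm in diameter, 116 mm high, standing in front on the right; to be left alone. Origin: centre of its underside.
Things that resemble listed ones, but are neither listed nor needed, are in the scene too. Of the things like the pin_stand, leave any that is blue; of the rest the larger one is meant.

How it is judged:
By the outcome, as a careful person would: the job done as asked, in the order asked, and still so for the second after the job is handed in, with the robot touching nothing.
It also fails if it takes over 70 s, if anything falls off the work surface, if the arm or the gripper's body presses on something with over 40 N, if the wrist force passes 120 N, or if a joint passes its speed limit or range.

## Working session

There is one attempt and no reset: what is moved stays moved. The work goes in short steps, Python scripts to look and compute and a tool call to move; the robot and the scene stay as the last step left them, time stands still between calls to the robot, and variables do not carry over. Pictures are saved under pics/ and viewed, at most 12 in all, crops included, and the job is handed in when it is done.

Besides the shell and the picture viewer there is one more tool, called as name([rows], argument=value, ...), one row to a line, values as JSON. step_arm: Moves the arm, as the interface text tells. Its arguments: {"type":"object","properties":{"increments":{"type":"array"},"jaw":{"type":"number"},"grip_force":{"type":"number"}},"required":["increments"]}

```bash
mkdir -p pics; cat > h.py <<'E'
import numpy as np, cv2
from cell import ctrl
from scipy.spatial.transform import Rotation as R
def f_of(c): return c["img"].shape[0]/2/np.tan(np.radians(c["vertical_fov"])/2)
def cloud(c):
    f=f_of(c); v,u=np.mgrid[0:420,0:560]; z=c["range_z"]
    p=np.stack([(u-c["cx"])/f*z,(v-c["cy"])/f*z,z,np.ones_like(z)],-1)
    w=p@np.linalg.inv(c["view"]).T
    w=w[...,:3]; w[z<=0]=np.nan; return w
def save(n,img,s=1):
    cv2.imwrite("pics/"+n,cv2.resize(img[...,::-1],None,fx=s,fy=s))
E
python3 - <<'E'
from h import *
s=ctrl.get_state(); print({k:np.round(v,4) for k,v in s.items()}, ctrl.pinch_z)
a=ctrl.camera("scene"); b=ctrl.camera("top")
save("s.png",a["img"],1.4); save("t.png",b["img"],1.4)
np.savez("c.npz",a=cloud(a),b=cloud(b),ai=a["img"],bi=b["img"])
for n,c in(("scene",a),("top",b)):
    w=cloud(c)
    for k in ["reader","pin","pin_stand","pull_tab","brown_bottle_a","dropper","jar","slot"]:
        try:
            for r in ctrl.regions_of(c,k)[:5]:
                print(n,k,round(r["p"],2),np.round(r["position"]),r["pixels"].sum(),np.round(np.nanmedian(w[r["pixels"]],0),3),np.round(np.nanpercentile(w[r["pixels"]],98,axis=0),3))
        except Exception as e: print(k,e)
E
```

```text
{'time_s': np.float64(0.0), 'qpos': array([ 1.5826e+00,  2.5570e-01,  1.0700e-01, -5.0000e-04, -1.4239e+00,
       -2.8460e-01]), 'joint_velocities': array([-0.0007, -0.0014, -0.0003, -0.0003,  0.0008,  0.0001]), 'tau': array([ 1.80000e-03, -3.86629e+01,  2.37937e+01,  5.36490e+00,
       -6.20000e-03, -0.00000e+00]), 'tcp_pos': array([0.148 , 0.5292, 0.2304]), 'tool_rot': array([ 9.000e-04,  9.907e-01, -1.360e-01, -1.000e-04]), 'wrist_force': array([-0.2681, -0.7991,  0.121 ]), 'moment': array([-0.0144,  0.0391, -0.0436]), 'grip_force': np.float64(0.0), 'gripper_width': np.float64(1.0008)} 0.0187
scene reader 0.72 [186. 282.] 6341 [ 0.67  -0.063  0.113] [0.823 0.017 0.123]
scene pin_stand 0.66 [302. 229.] 626 [0.46  0.241 0.01 ] [0.502 0.267 0.051]
scene pin_stand 0.59 [276. 250.] 242 [0.519 0.151 0.007] [0.544 0.168 0.034]
scene pin_stand 0.56 [285. 280.] 554 [0.433 0.103 0.01 ] [0.472 0.127 0.048]
scene pull_tab 0.92 [208. 303.] 1044 [ 0.581 -0.097  0.068] [ 0.598 -0.023  0.095]
scene brown_bottle_a 0.77 [201. 195.] 396 [0.738 0.169 0.119] [0.809 0.199 0.154]
scene brown_bottle_a 
[... 588 characters left out ...]
0.832 0.006 0.129]
top pin_stand 0.86 [265. 246.] 479 [0.442 0.091 0.013] [0.472 0.122 0.053]
top pin_stand 0.8 [258. 195.] 428 [0.466 0.228 0.013] [0.501 0.266 0.059]
top pin_stand 0.52 [234. 227.] 217 [0.523 0.141 0.011] [0.546 0.162 0.038]
top pull_tab 0.87 [207. 317.] 634 [ 0.585 -0.108  0.085] [ 0.598 -0.032  0.102]
top brown_bottle_a 0.74 [174. 208.] 634 [0.67  0.182 0.11 ] [0.701 0.214 0.16 ]
top brown_bottle_a 0.73 [150. 216.] 596 [0.734 0.156 0.11 ] [0.766 0.19  0.16 ]
top jar 0.65 [222. 426.] 766 [ 0.533 -0.382  0.092] [ 0.566 -0.361  0.123]
top slot 0.8 [158. 315.] 8247 [ 0.698 -0.098  0.121] [0.832 0.006 0.129]
top slot 0.61 [150. 216.] 564 [0.734 0.155 0.111] [0.763 0.189 0.159]
```

View pics/s.png

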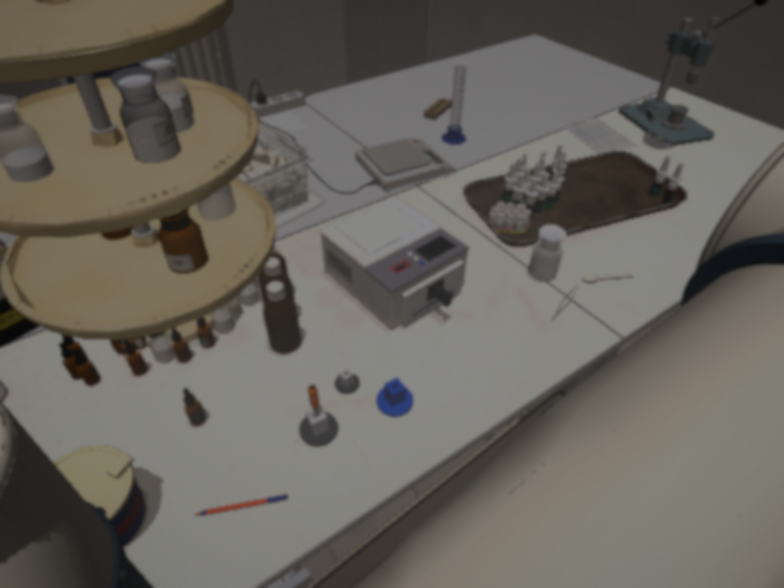

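View pics/t.png

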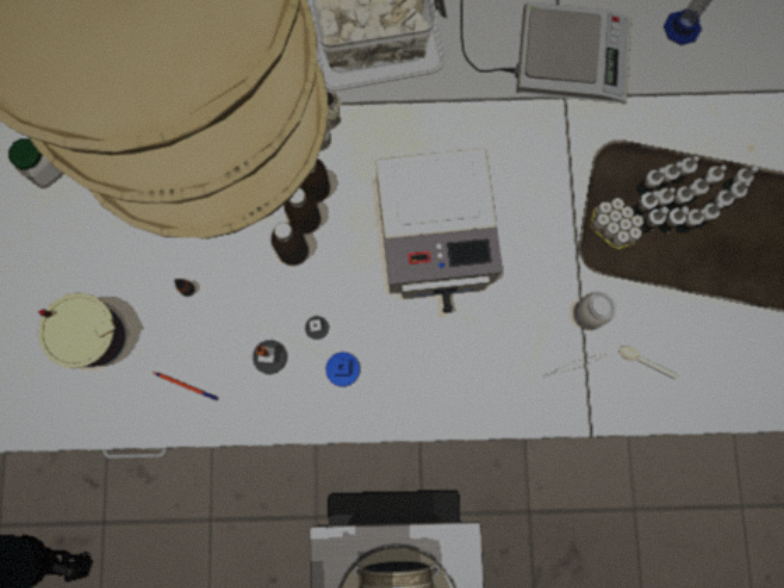

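The scene picture (full-size pixels) shows three stand-like things: a grey one holding the orange pin at (229,302), a smaller grey one at (248,272), and a blue one at (281,283). I choose the larger grey one with the pin. The reader's red slot is at (287,190). Now I'll measure both.

```bash
python3 - <<'E'
from h import *
d=np.load("c.npz")
for k in "ab":
    w=d[k]; im=d[k+"i"].astype(int); hsv=cv2.cvtColor(d[k+"i"],cv2.COLOR_RGB2HSV).astype(int)
    red=((hsv[...,0]<16)|(hsv[...,0]>170))&(hsv[...,1]>110)&(hsv[...,2]>60)
    def box(x0,x1,y0,y1,z0,z1): return (w[...,0]>x0)&(w[...,0]<x1)&(w[...,1]>y0)&(w[...,1]<y1)&(w[...,2]>z0)&(w[...,2]<z1)
    m=red&box(.55,.75,-.2,.05,.09,.14); p=w[m]; print(k,"slot n",m.sum(),p.mean(0).round(4),np.ptp(p,axis=0).round(3))
    m=red&box(.4,.53,.17,.3,.05,.15); p=w[m]; print("pin n",m.sum(),p.mean(0).round(4),p.min(0).round(3),p.max(0).round(3))
    m=box(.55,.95,-.25,.06,.105,.14); p=w[m][:,:2].astype(np.float32); print("reader",cv2.minAreaRect(p*1000), np.median(w[m][:,2]))
    m=box(.38,.53,.17,.3,.004,.012); p=w[m]; print("foot",p.mean(0).round(4),p.min(0).round(3),p.max(0).round(3))
    m=box(.38,.53,.17,.3,.040,.054); p=w[m]; print("posttop",len(p),p.mean(0).round(4),cv2.minAreaRect(p[:,:2].astype(np.float32)*1000))
    m=box(.5,.64,-.2,-.0,.072,.1)&(hsv[...,2]<70); p=w[m]; print("fin",len(p),p.mean(0).round(4),p.min(0).round(3),p.max(0).round(3))
    m=box(.9,.3,-2,2,-.5,2)
    m=box(.5,.8,.2,.5,.2,.9); print("carousel z",np.nanmin(w[m][:,2]) if m.any() else None, w[m][:,:2].min(0) if m.any() else 0)
E
```

```text
a slot n 3 [ 0.6392 -0.0477  0.107 ] [0.017 0.013 0.017]
pin n 56 [0.4647 0.2384 0.1052] [0.462 0.234 0.08 ] [0.472 0.244 0.123]
reader ((716.1797485351562, -94.618408203125), (248.0479736328125, 215.5401153564453), 4.935344219207764) 0.11873517610563605
foot [0.4616 0.2413 0.0084] [0.43  0.171 0.004] [0.502 0.271 0.012]
posttop 132 [0.4677 0.2385 0.0459] ((470.71246337890625, 237.25897216796875), (28.415136337280273, 30.72932243347168), 83.57613372802734)
fin 113 [ 0.5672 -0.1045  0.0789] [ 0.539 -0.133  0.072] [ 0.586 -0.083  0.086]
carousel z 0.2000005989427347 [0.65836246 0.2001417 ]
b slot n 76 [ 0.6369 -0.0581  0.1147] [0.024 0.042 0.031]
pin n 24 [0.4695 0.2336 0.1211] [0.464 0.228 0.11 ] [0.479 0.242 0.131]
reader ((716.6112670898438, -97.34532928466797), (247.61761474609375, 212.63015747070312), 4.634939193725586) 0.12172518854949432
foot [0.4562 0.2352 0.0067] [0.38  0.17  0.004] [0.53  0.3   0.012]
posttop 78 [0.469  0.2317 0.0485] ((471.0928649902344, 234.34056091308594), (28.387935638427734, 28.889955520629883), 83.93653106689453)
fin 192 [ 0.5768 -0.1024  0.0839] [ 0.54  -0.2    0.073] [ 0.64  -0.004  0.1  ]
carousel z 0.20001102458949238 [0.66049726 0.20008814]
```

Units first: shifts go in shares of 50 cm and turns go in shares of pi rad. So 34 cm is 0.68, 33 cm is 0.66.

step_arm([
  [[0.04, 0.02, -0.04, 0, 0, 0], [0.1, 0.05, -0.08, 0, 0, 0], [0.18, 0.09, -0.08, 0, 0, 0], [0.26, 0.13, -0.08, 0, 0, 0], [0.34, 0.17, -0.08, 0, 0, 0], [0.42, 0.21, -0.08, 0, 0, 0], [0.5, 0.25, -0.08, 0, 0, 0], [0.56, 0.29, -0.08, 0, 0, 0], [0.62, 0.31, -0.08, 0, 0, 0], [0.66, 0.33, -0.08, 0, 0, 0], [0.68, 0.34, -0.08, 0, 0, 0], [0.68, 0.34, -0.08, 0, 0, 0]],
])

```text
time_s: 1.9
tcp_pos: [0.4311, 0.2729, 0.2711]
tool_rot: [0.0, 0.991, -0.138, 0.0]
wrist_force: [1.1, 0.6, -0.3]
gripper_width: 0.999
grip_force: 0.0
```

```bash
cat >> h.py <<'E'
def wcloud(c,s):
    f=f_of(c); v,u=np.mgrid[0:420,0:560]; x=(u-c["cx"])/f; y=(v-c["cy"])/f; r=np.hypot(x,y)+1e-9
    z=c["range_z"]; t=np.tan(np.minimum(r,1.5)); p=np.stack([x/r*t*z,y/r*t*z,z,np.ones_like(z)],-1)
    p=p@c["tool_from_camera"].T; w=p[...,:3]@R.from_quat(np.roll(s["tool_rot"],-1)).as_matrix().T+s["tcp_pos"]
    w[(z<=0)|(r>1.4)]=np.nan; return w
def wshot(n=None,s2=1.4):
    s=ctrl.get_state(); c=ctrl.camera("wrist")
    if n: save(n,c["img"],s2)
    return s,c,wcloud(c,s)
def st():
    s=ctrl.get_state(); print("t",round(s["time_s"],2),"tcp",s["tcp_pos"].round(4),"q",s["tool_rot"].round(4),"F",s["wrist_force"].round(2),"M",s["moment"].round(3),"w",round(s["gripper_width"],3),"g",round(s["grip_force"],1),"j",s["qpos"].round(2)); return s
E
python3 - <<'E'
from h import *
st(); s,c,w=wshot("w1.png"); print(c["tool_from_camera"].round(3),c["vertical_fov"],c["cx"],c["cy"])
hsv=cv2.cvtColor(c["img"],cv2.COLOR_RGB2HSV).astype(int)
m=(hsv[...,0]<16)&(hsv[...,1]>110)&(w[...,2]>.03)&(w[...,2]<.15)
print(m.sum(),w[m].mean(0))
for k in ["pin","pin_stand"]:
  for r in ctrl.regions_of(c,k)[:3]: print(k,round(r["p"],2),np.round(r["position"]),np.nanmedian(w[r["pixels"]],0).round(3))
E
```

```text
t 1.9 tcp [0.4311 0.2729 0.2711] q [ 2.000e-04  9.905e-01 -1.375e-01  0.000e+00] F [ 1.11  0.56 -0.25] M [ 0.007  0.025 -0.027] w 0.999 g 0.0 j [ 0.87  0.17  0.1   0.   -1.5   0.42]
[[ 0.    -0.961 -0.277  0.071]
 [ 1.     0.     0.001 -0.001]
 [-0.001 -0.277  0.961 -0.142]
 [ 0.     0.     0.     1.   ]] 65.70646984690485 277.06510099297026 203.3694587964664
453 [0.52514981 0.37468478 0.07621911]
pin 0.57 [132. 301.] [0.473 0.237 0.121]
pin_stand 0.95 [ 70. 355.] [0.526 0.148 0.007]
pin_stand 0.68 [124. 407.] [0.446 0.103 0.01 ]
pin_stand 0.67 [127. 296.] [0.477 0.24  0.009]
```

```bash
python3 - <<'E'
import cv2
i=cv2.imread("pics/w1.png"); cv2.imwrite("pics/w1c.png",cv2.resize(i[60:330,260:680],None,fx=1.9,fy=1.9))
E
```

```text
(no output)
```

View pics/w1c.png

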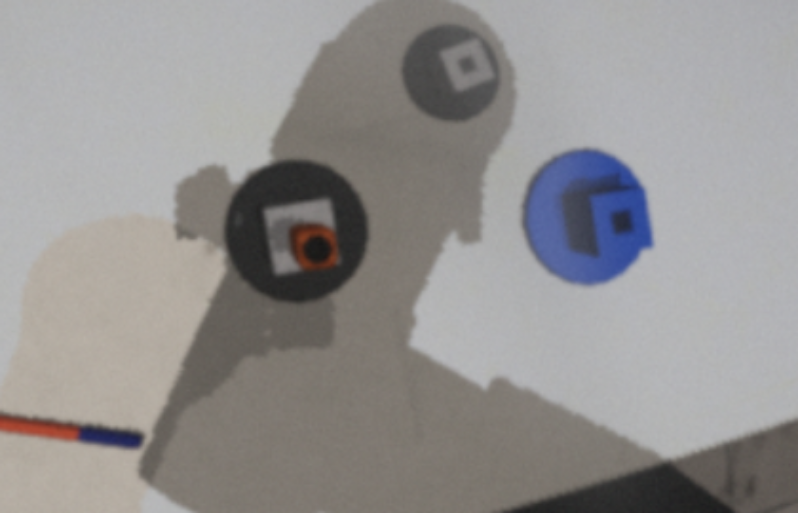

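The close crop confirms it: the orange pin stands in the larger grey stand at crop (315,248), with the small empty grey one at (465,70) and the blue one at (622,220). Next I'll get the handle's yaw and centre from depth.

```bash
python3 - <<'E'
from h import *
s,c,w=wshot()
near=np.hypot(w[...,0]-.47,w[...,1]-.236)<.03
for lo,hi in((.112,.135),(.04,.056)):
    m=near&(w[...,2]>lo)&(w[...,2]<hi); p=w[m]; print(m.sum(),p.mean(0).round(4),np.median(p[:,2]).round(4),cv2.minAreaRect(p[:,:2].astype(np.float32)*1000))
# post corners (image-based yaw)
M=R.from_quat(np.roll(s["tool_rot"],-1)).as_matrix(); print("tool x,y",M[:,0].round(3),M[:,1].round(3))
i=cv2.resize(c["img"][112:152,275:330],None,fx=12,fy=12,interpolation=cv2.INTER_CUBIC); save("h.png",i)
E
```

```text
238 [0.4721 0.2368 0.1209] 0.1212 ((471.7613525390625, 236.5691375732422), (14.559918403625488, 13.668643951416016), 76.54136657714844)
374 [0.4757 0.2393 0.0471] 0.0472 ((471.80426025390625, 236.42742919921875), (28.936141967773438, 28.34010887145996), 84.86156463623047)
tool x,y [ 0.963 -0.269 -0.   ] [-0.269 -0.963 -0.   ]
```

View pics/h.png

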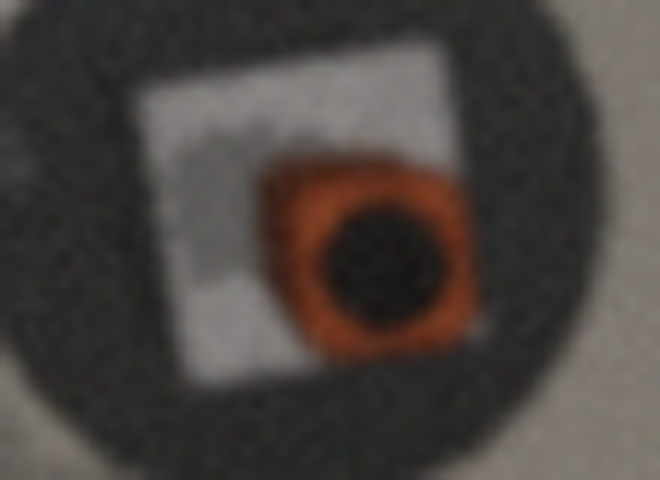

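The picture shows the handle top at crop (385,265), turned about 6° relative to the camera, so its yaw is about -10°. I'll approach and align.

Scaled: 19.1 cm is 0.382, 18.4 cm is 0.368, -0.08 rad is -0.0255.

step_arm([
  [[0.03, 0.016, 0.02, 0, 0, -0.0095], [0.08, 0.04, 0.06, 0, 0, -0.0255], [0.098, 0.048, 0.11, 0, 0, -0.0255], [0.098, 0.048, 0.16, 0, 0, -0.0255], [0.098, 0.048, 0.22, 0, 0, -0.0255], [0.098, 0.048, 0.28, 0, 0, -0.0255], [0.098, 0.048, 0.33, 0, 0, -0.0255], [0.098, 0.048, 0.368, 0, 0, -0.0255], [0.098, 0.048, 0.382, 0, 0, -0.0255], [0.098, 0.048, 0.382, 0, 0, -0.0255]],
])

```text
time_s: 2.93
tcp_pos: [0.4691, 0.2382, 0.0788]
tool_rot: [0.001, 0.995, -0.096, -0.001]
wrist_force: [-0.1, 0.3, 0.3]
gripper_width: 0.999
grip_force: 0.0
```

step_arm([
  [[0, 0, 0, 0, 0, 0], [0, 0, 0, 0, 0, 0], [0, 0, 0, 0, 0, 0], [0, 0, 0, 0, 0, 0], [0, 0, 0, 0, 0, 0], [0, 0, 0, 0, 0, 0], [0, 0, 0, 0, 0, 0], [0, 0, 0, 0, 0, 0]],
], jaw=-1, grip_force=60)

```text
time_s: 3.6
tcp_pos: [0.4707, 0.2379, 0.0808]
tool_rot: [-0.0, 0.995, -0.096, 0.0]
wrist_force: [-1.1, -0.5, 3.9]
gripper_width: 0.156
grip_force: 58.4
```

```bash
python3 -c "
from h import *
st()"
```

```text
t 3.6 tcp [0.4707 0.2379 0.0808] q [-0.000e+00  9.954e-01 -9.620e-02  3.000e-04] F [-1.08 -0.5   3.9 ] M [-0.457  0.315 -0.053] w 0.156 g 58.4 j [ 0.77  0.31 -0.22  0.   -1.04  0.61]
```

Scaled: -15.5 cm is -0.31, -15.2 cm is -0.304.

step_arm([
  [[0, 0, -0.01, 0, 0, 0], [0, 0, -0.03, 0, 0, 0], [0, 0, -0.06, 0, 0, 0], [0, 0, -0.09, 0, 0, 0], [0, 0, -0.13, 0, 0, 0], [0, 0, -0.18, 0, 0, 0], [0, 0, -0.24, 0, 0, 0], [0, 0, -0.28, 0, 0, 0], [0, 0, -0.304, 0, 0, 0], [0, 0, -0.31, 0, 0, 0], [0, 0, -0.31, 0, 0, 0], [0, 0, -0.31, 0, 0, 0]],
])

```text
time_s: 4.6
tcp_pos: [0.47, 0.2379, 0.2345]
tool_rot: [0.0, 0.995, -0.096, -0.001]
wrist_force: [-0.7, 0.0, -0.9]
gripper_width: 0.152
grip_force: 58.3
```

```bash
python3 - <<'E'
from h import *
s=st(); s,c,w=wshot("w2.png")
hsv=cv2.cvtColor(c["img"],cv2.COLOR_RGB2HSV).astype(int)
red=((hsv[...,0]<12)|(hsv[...,0]>170))&(hsv[...,1]>110)
m=red&(w[...,0]>.6)&(w[...,0]<.7)&(w[...,1]<0)&(w[...,1]>-.12)&(w[...,2]>.1); p=w[m]
print("slot",m.sum(),np.mean(p,0).round(4),np.ptp(p,axis=0).round(4) if len(p) else 0)
for k in ["pin","reader"]:
  for r in ctrl.regions_of(c,k)[:2]: print(k,round(r["p"],2),np.round(r["position"]),np.nanmedian(w[r["pixels"]],0).round(3))
E
```

```text
t 4.6 tcp [0.47   0.2379 0.2345] q [ 2.000e-04  9.954e-01 -9.630e-02 -6.000e-04] F [-0.72  0.03 -0.88] M [-0.011  0.002 -0.009] w 0.152 g 58.3 j [ 0.77  0.21  0.06 -0.   -1.42  0.61]
slot 41 [ 0.6273 -0.0589  0.1148] [0.0049 0.0416 0.0039]
pin 0.62 [276. 276.] [0.478 0.237 0.267]
reader 0.73 [ 26. 508.] [ 0.602 -0.025  0.09 ]
```

View pics/w2.png

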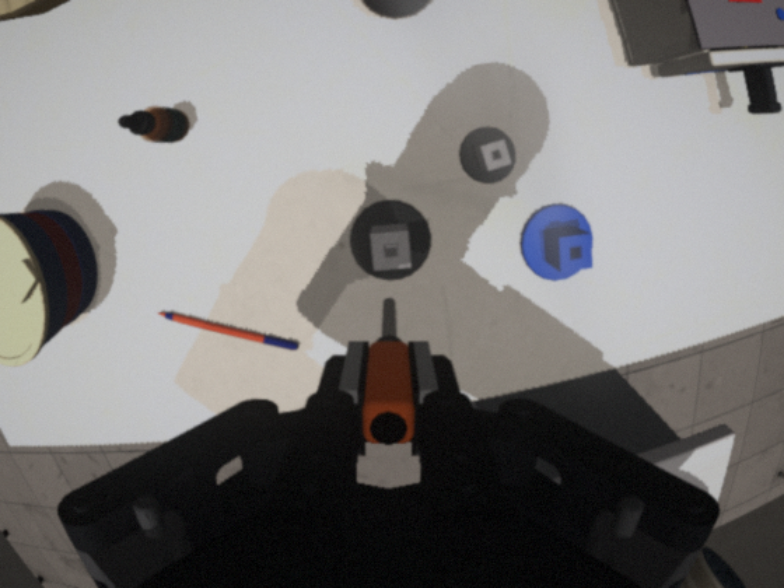

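The pin is held upright in the jaws, its tip at (390,300) in the enlarged picture, and the stand is empty. Moving on to the reader.

Scaled: 27.1 cm is 0.542, 26 cm is 0.52, -0.17 rad is -0.0541.

step_arm([
  [[0.014, 0.026, 0, 0, 0, -0.0064], [0.04, 0.08, 0, 0, 0, -0.0159], [0.08, 0.14, 0, 0, 0, -0.0286], [0.12, 0.2, 0, 0, 0, -0.0414], [0.16, 0.28, 0, 0, 0, -0.0541], [0.2, 0.35, 0, 0, 0, -0.0637], [0.24, 0.42, 0, 0, 0, -0.0732], [0.28, 0.48, 0, 0, 0, -0.0828], [0.3, 0.52, 0, 0, 0, -0.0882], [0.31, 0.542, 0, 0, 0, -0.0882], [0.31, 0.542, 0, 0, 0, -0.0882], [0.31, 0.542, 0, 0, 0, -0.0882]],
])

```text
time_s: 5.75
tcp_pos: [0.5704, -0.0577, 0.2345]
tool_rot: [-0.0, 0.999, 0.041, -0.001]
wrist_force: [-0.7, 1.4, 0.5]
gripper_width: 0.157
grip_force: 58.4
```

```bash
cat >> h.py <<'E'
def proj(c,s,P):
    M=np.eye(4); M[:3,:3]=R.from_quat(np.roll(s["tool_rot"],-1)).as_matrix(); M[:3,3]=s["tcp_pos"]
    q=np.linalg.inv(M@c["tool_from_camera"])@np.append(P,1); th=np.arctan2(np.hypot(q[0],q[1]),q[2]); ph=np.arctan2(q[1],q[0]); f=f_of(c)
    return np.array([c["cx"]+f*th*np.cos(ph),c["cy"]+f*th*np.sin(ph)])
E
python3 - <<'E'
from h import *
s=st(); s,c,w=wshot("w3.png")
hsv=cv2.cvtColor(c["img"],cv2.COLOR_RGB2HSV).astype(int)
red=((hsv[...,0]<12)|(hsv[...,0]>170))&(hsv[...,1]>110)
m=red&(w[...,0]>.58)&(w[...,0]<.7)&(w[...,1]<0)&(w[...,1]>-.12)&(w[...,2]>.09)&(w[...,2]<.13); p=w[m]
print("slot",m.sum(),np.mean(p,0).round(4),cv2.minAreaRect(p[:,:2].astype(np.float32)*1000),np.median(p[:,2]))
m=(w[...,0]>.5)&(w[...,0]<.95)&(w[...,1]>-.25)&(w[...,1]<.06)&(w[...,2]>.105)&(w[...,2]<.14)
print("reader",cv2.minAreaRect(w[m][:,:2].astype(np.float32)*1000))
t=s["tcp_pos"]; print("tip pred px",proj(c,s,[t[0],t[1],t[2]-.0668]))
E
```

```text
t 5.75 tcp [ 0.5704 -0.0577  0.2345] q [-1.000e-04  9.991e-01  4.140e-02 -7.000e-04] F [-0.65  1.37  0.5 ] M [ 0.004  0.002 -0.005] w 0.157 g 58.4 j [ 0.17  0.3   0.18 -0.   -1.45  1.48]
slot 542 [ 0.6365 -0.0572  0.1147] ((636.522216796875, -57.175655364990234), (19.559371948242188, 40.12617874145508), 5.049986839294434) 0.11476163858913194
reader ((675.42919921875, -99.09923553466797), (160.22048950195312, 213.03463745117188), 4.953071117401123)
tip pred px [277.83941672 218.40769655]
```

View pics/w3.png

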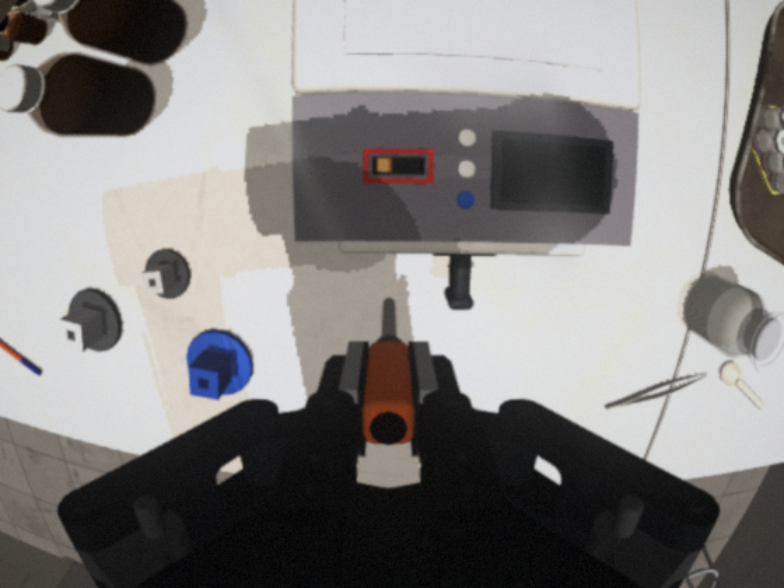

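The picture shows the red slot at (398,165), enlarged, with an orange-brown patch inside at (384,165). The pin tip at (389,303) matches the prediction. I'll check depth inside the slot.

```bash
python3 - <<'E'
from h import *
s,c,w=wshot()
for v in range(111,126,2): print(v,[ "%d"%(1000*z) if z==z else "." for z in w[v,260:312:2,2]])
print(c["img"][118,262:308:3].tolist())
Rm=R.from_euler("z",4.9,degrees=True).as_matrix().T
print([tuple((1000*(Rm@(w[118,u]-[.6365,-.0572,.115]))).round()) for u in range(262,308,4)])
E
```

```text
111 ['114', '115', '114', '113', '113', '112', '113', '113', '113', '113', '114', '114', '.', '113', '113', '114', '114', '114', '113', '114', '114', '114', '112', '114', '113', '114']
113 ['116', '114', '113', '114', '99', '93', '81', '81', '81', '81', '98', '98', '98', '98', '98', '99', '98', '98', '99', '99', '99', '99', '113', '114', '114', '115']
115 ['.', '114', '114', '114', '99', '93', '81', '82', '81', '81', '98', '100', '98', '99', '101', '98', '99', '99', '98', '99', '100', '98', '113', '113', '115', '116']
117 ['114', '114', '113', '113', '99', '92', '80', '81', '82', '81', '98', '97', '100', '98', '99', '99', '99', '98', '98', '99', '99', '99', '113', '114', '113', '115']
119 ['114', '114', '115', '114', '99', '93', '82', '82', '82', '80', '99', '98', '100', '100', '98', '98', '99', '100', '98', '98', '99', '98', '113', '113', '114', '114']
121 ['114', '114', '113', '114', '99', '92', '82', '80', '80', '79', '80', '99', '100', '99', '99', '99', '99', '100', '99', '100', '100', '99', '112', '114', '114', '115']
123 ['114', '114', '113', '113', '98', '92', '87', '86', '81'
[... 508 characters left out ...]
, 58], [134, 52, 50]]
[(np.float64(0.0), np.float64(18.0), np.float64(-0.0)), (np.float64(0.0), np.float64(15.0), np.float64(-2.0)), (np.float64(-0.0), np.float64(12.0), np.float64(-21.0)), (np.float64(-1.0), np.float64(9.0), np.float64(-33.0)), (np.float64(-0.0), np.float64(5.0), np.float64(-32.0)), (np.float64(-0.0), np.float64(2.0), np.float64(-15.0)), (np.float64(-0.0), np.float64(-1.0), np.float64(-15.0)), (np.float64(-0.0), np.float64(-5.0), np.float64(-17.0)), (np.float64(-0.0), np.float64(-8.0), np.float64(-15.0)), (np.float64(-0.0), np.float64(-11.0), np.float64(-15.0)), (np.float64(-0.0), np.float64(-15.0), np.float64(-16.0)), (np.float64(0.0), np.float64(-17.0), np.float64(-1.0))]
```

The depth shows the guide hole directly, centred about 8 mm to +y of the slot's centre, with the pad about 33 mm under the mouth. I'll move above it and check.

Scaled: 6.6 cm is 0.132, 3.5 cm is 0.07.

step_arm([
  [[0.02, 0, 0, 0, 0, 0], [0.05, -0.002, 0.01, 0, 0, 0], [0.084, -0.004, 0.03, 0, 0, 0], [0.112, -0.006, 0.05, 0, 0, 0], [0.128, -0.006, 0.064, 0, 0, 0], [0.132, -0.006, 0.07, 0, 0, 0], [0.132, -0.006, 0.07, 0, 0, 0], [0.132, -0.006, 0.07, 0, 0, 0], [0.132, -0.006, 0.07, 0, 0, 0]],
])

```text
time_s: 6.6
tcp_pos: [0.636, -0.0491, 0.2015]
tool_rot: [0.0, 0.999, 0.042, 0.001]
wrist_force: [0.3, -1.0, -0.3]
gripper_width: 0.153
grip_force: 58.4
```

```bash
python3 - <<'E'
from h import *
s=st(); s,c,w=wshot()
i=cv2.resize(c["img"][175:265,225:345],None,fx=6,fy=6,interpolation=cv2.INTER_CUBIC); save("w4.png",i)
t=s["tcp_pos"]; print("tip px",proj(c,s,[t[0],t[1],t[2]-.0668]))
print("target px mouth",proj(c,s,[.6358,-.0492,.115]))
hsv=cv2.cvtColor(c["img"],cv2.COLOR_RGB2HSV).astype(int)
red=((hsv[...,0]<7)|(hsv[...,0]>170))&(hsv[...,1]>110)&(np.hypot(w[...,0]-.6365,w[...,1]+.0572)<.03)&(abs(w[...,2]-.115)<.006)
p=w[red]; print(red.sum(),cv2.minAreaRect(p[:,:2].astype(np.float32)*1000))
E
```

```text
t 6.6 tcp [ 0.636  -0.0491  0.2015] q [1.000e-04 9.991e-01 4.220e-02 8.000e-04] F [ 0.29 -0.97 -0.26] M [-0.014  0.024 -0.024] w 0.153 g 58.4 j [ 0.17  0.44  0.3   0.   -1.43  1.49]
tip px [277.78428563 218.68133204]
target px mouth [277.84282104 210.4031602 ]
625 ((636.6104125976562, -57.43391036987305), (20.669153213500977, 40.288291931152344), 5.202128887176514)
```

View pics/w4.png

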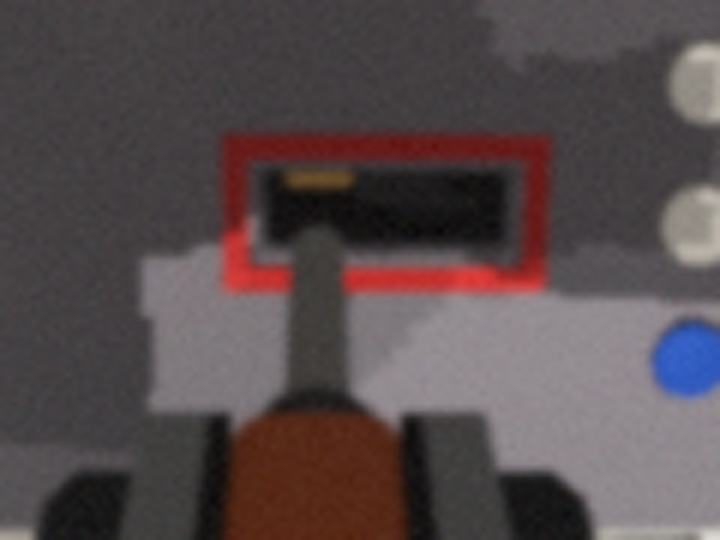

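The pin at crop (319,240) lines up with the guide hole's ochre pad at (320,180), so I'll descend in stages.

Scaled: 3 cm is 0.06, -0.03 cm is -0.0006.

step_arm([
  [[-0.0006, 0, 0.01, 0, 0, 0], [-0.0006, 0, 0.024, 0, 0, 0], [-0.0006, 0, 0.036, 0, 0, 0], [-0.0006, 0, 0.048, 0, 0, 0], [-0.0006, 0, 0.056, 0, 0, 0], [-0.0006, 0, 0.06, 0, 0, 0], [-0.0006, 0, 0.06, 0, 0, 0], [-0.0006, 0, 0.06, 0, 0, 0]],
])

```text
time_s: 7.32
tcp_pos: [0.636, -0.0492, 0.1703]
tool_rot: [0.0, 0.999, 0.042, 0.0]
wrist_force: [-1.0, -0.1, 0.1]
gripper_width: 0.155
grip_force: 58.4
```

Scaled: 0.6 cm is 0.012, 0.5 cm is 0.01.

step_arm([
  [[0, 0, 0.002, 0, 0, 0], [0, 0, 0.004, 0, 0, 0], [0, 0, 0.006, 0, 0, 0], [0, 0, 0.008, 0, 0, 0], [0, 0, 0.01, 0, 0, 0], [0, 0, 0.012, 0, 0, 0], [0, 0, 0.012, 0, 0, 0], [0, 0, 0.012, 0, 0, 0]],
])

```text
time_s: 7.98
tcp_pos: [0.6359, -0.0491, 0.1642]
tool_rot: [0.0, 0.999, 0.042, -0.0]
wrist_force: [0.5, 0.2, 0.1]
gripper_width: 0.15
grip_force: 58.4
```

Scaled: 1 cm is 0.02, 0.15 cm is 0.003.

step_arm([
  [[0, 0, 0.003, 0, 0, 0], [0, 0, 0.006, 0, 0, 0], [0, 0, 0.008, 0, 0, 0], [0, 0, 0.011, 0, 0, 0], [0, 0, 0.014, 0, 0, 0], [0, 0, 0.016, 0, 0, 0], [0, 0, 0.018, 0, 0, 0], [0, 0, 0.02, 0, 0, 0], [0, 0, 0.02, 0, 0, 0], [0, 0, 0.02, 0, 0, 0]],
])

```text
time_s: 8.82
tcp_pos: [0.6359, -0.0492, 0.1542]
tool_rot: [0.0, 0.999, 0.042, -0.0]
wrist_force: [-0.3, -0.5, -0.5]
gripper_width: 0.161
grip_force: 58.4
```

Scaled: 0.65 cm is 0.013, 0.6 cm is 0.012.

step_arm([
  [[0, 0, 0.002, 0, 0, 0], [0, 0, 0.004, 0, 0, 0], [0, 0, 0.006, 0, 0, 0], [0, 0, 0.008, 0, 0, 0], [0, 0, 0.01, 0, 0, 0], [0, 0, 0.012, 0, 0, 0], [0, 0, 0.013, 0, 0, 0], [0, 0, 0.013, 0, 0, 0], [0, 0, 0.013, 0, 0, 0]],
])

```text
time_s: 9.57
tcp_pos: [0.6361, -0.0492, 0.1492]
tool_rot: [0.0, 0.999, 0.042, 0.001]
wrist_force: [-2.0, 0.4, 6.5]
gripper_width: 0.155
grip_force: 59.5
```

Scaled: 0.15 cm is 0.003, 0.1 cm is 0.002.

step_arm([
  [[0, 0, 0.001, 0, 0, 0], [0, 0, 0.002, 0, 0, 0], [0, 0, 0.003, 0, 0, 0], [0, 0, 0.003, 0, 0, 0]],
])

```text
time_s: 9.9
tcp_pos: [0.6361, -0.0492, 0.1481]
tool_rot: [0.0, 0.999, 0.042, 0.001]
wrist_force: [-4.4, 0.9, 7.2]
gripper_width: 0.153
grip_force: 59.6
```

```bash
python3 - <<'E'
from h import *
st(); s,c,w=wshot()
for r in ctrl.regions_of(c,"pull_tab")[:2]: print(round(r["p"],2),np.round(r["position"]),np.nanmedian(w[r["pixels"]],0).round(3),np.nanpercentile(w[r["pixels"]],2,axis=0).round(3))
E
```

```text
t 9.9 tcp [ 0.6361 -0.0492  0.1481] q [3.000e-04 9.991e-01 4.230e-02 9.000e-04] F [-4.44  0.92  7.23] M [0.384 1.519 0.011] w 0.153 g 59.6 j [ 0.17  0.46  0.2   0.   -1.31  1.49]
```

Scaled: -0.05 cm is -0.001.

step_arm([
  [[-0.001, 0, 0, 0, 0, 0], [-0.001, 0, 0.001, 0, 0, 0], [-0.001, 0, 0.001, 0, 0, 0]],
])

```text
time_s: 10.25
tcp_pos: [0.636, -0.0492, 0.1478]
tool_rot: [0.0, 0.999, 0.042, 0.001]
wrist_force: [-3.6, 1.0, 8.0]
gripper_width: 0.154
grip_force: 59.6
```

```bash
python3 - <<'E'
from h import *
st(); s=ctrl.get_state(); c=ctrl.camera("scene"); w=cloud(c)
for r in ctrl.regions_of(c,"pull_tab")[:1]: print(round(r["p"],2),np.round(r["position"]),np.nanmedian(w[r["pixels"]],0).round(3),np.nanpercentile(w[r["pixels"]],2,axis=0).round(3))
E
```

```text
t 10.25 tcp [ 0.636  -0.0492  0.1478] q [2.000e-04 9.991e-01 4.230e-02 1.300e-03] F [-3.61  1.03  8.03] M [0.349 1.199 0.009] w 0.154 g 59.6 j [ 0.17  0.46  0.19  0.   -1.3   1.49]
0.61 [210. 301.] [ 0.58  -0.085  0.068] [ 0.541 -0.154  0.02 ]
```

Scaled: 0.1 cm is 0.002, -0.05 cm is -0.001.

step_arm([
  [[-0.001, 0, 0, 0, 0, 0], [-0.001, 0, 0.001, 0, 0, 0], [-0.001, 0, 0.002, 0, 0, 0], [-0.001, 0, 0.002, 0, 0, 0]],
])

```text
time_s: 10.68
tcp_pos: [0.6358, -0.0493, 0.1469]
tool_rot: [0.0, 0.999, 0.042, 0.002]
wrist_force: [-1.9, 1.0, 7.9]
gripper_width: 0.156
grip_force: 59.5
```

```bash
cat > tab.py <<'E'
from h import *
st(); c=ctrl.camera("scene"); w=cloud(c)
for r in ctrl.regions_of(c,"pull_tab")[:1]: print(round(r["p"],2),np.round(r["position"]),np.nanmedian(w[r["pixels"]],0).round(3),np.nanpercentile(w[r["pixels"]],2,axis=0).round(3))
m=(w[...,0]>.4)&(w[...,0]<.62)&(w[...,1]>-.14)&(w[...,1]<-.06)&(w[...,2]>.055)&(w[...,2]<.1)
print("fin min x",np.sort(w[m][:,0])[:8].round(3))
E
python3 tab.py
```

```text
t 10.68 tcp [ 0.6358 -0.0493  0.1469] q [2.000e-04 9.991e-01 4.230e-02 1.800e-03] F [-1.93  0.99  7.86] M [0.441 0.873 0.016] w 0.156 g 59.5 j [ 0.17  0.46  0.19  0.   -1.3   1.49]
0.73 [212. 301.] [ 0.58  -0.086  0.068] [ 0.541 -0.153  0.02 ]
fin min x [0.539 0.539 0.539 0.539 0.539 0.54  0.54  0.54 ]
```

Scaled: 0.1 cm is 0.002, -0.04 cm is -0.0008.

step_arm([
  [[-0.0008, 0, 0, 0, 0, 0], [-0.0008, 0, 0.001, 0, 0, 0], [-0.0008, 0, 0.002, 0, 0, 0], [-0.0008, 0, 0.002, 0, 0, 0]],
])

```text
time_s: 11.12
tcp_pos: [0.6357, -0.0493, 0.1461]
tool_rot: [0.0, 0.999, 0.042, 0.002]
wrist_force: [-1.9, 1.4, 8.0]
gripper_width: 0.155
grip_force: 59.5
```

```bash
python3 tab.py
```

```text
t 11.12 tcp [ 0.6357 -0.0493  0.1461] q [2.000e-04 9.991e-01 4.230e-02 2.100e-03] F [-1.91  1.36  8.01] M [ 0.418  0.627 -0.013] w 0.155 g 59.5 j [ 0.17  0.46  0.19  0.   -1.3   1.49]
0.64 [211. 304.] [ 0.58  -0.085  0.068] [ 0.541 -0.153  0.021]
fin min x [0.537 0.539 0.539 0.539 0.54  0.54  0.54  0.54 ]
```

Scaled: 0.1 cm is 0.002, 0.05 cm is 0.001.

step_arm([
  [[-0.0004, 0, 0.001, 0, 0, 0], [-0.0004, 0, 0.002, 0, 0, 0], [-0.0004, 0, 0.002, 0, 0, 0], [-0.0004, 0, 0.002, 0, 0, 0]],
])

```text
time_s: 11.55
tcp_pos: [0.6355, -0.0494, 0.1447]
tool_rot: [0.0, 0.999, 0.042, 0.002]
wrist_force: [-1.3, 0.3, 5.7]
gripper_width: 0.155
grip_force: 59.2
```

```bash
python3 tab.py
```

```text
t 11.55 tcp [ 0.6355 -0.0494  0.1447] q [3.000e-04 9.991e-01 4.230e-02 2.000e-03] F [-1.28  0.27  5.66] M [ 0.105  0.321 -0.05 ] w 0.155 g 59.2 j [ 0.17  0.46  0.19  0.   -1.29  1.49]
0.83 [214. 302.] [ 0.568 -0.084  0.067] [ 0.529 -0.14   0.018]
fin min x [0.526 0.527 0.527 0.528 0.528 0.528 0.528 0.528]
```

The catch let go and the tray is moving. I'll hold.

step_arm([
  [[0, 0, 0, 0, 0, 0], [0, 0, 0, 0, 0, 0], [0, 0, 0, 0, 0, 0], [0, 0, 0, 0, 0, 0], [0, 0, 0, 0, 0, 0], [0, 0, 0, 0, 0, 0]],
])

```text
time_s: 12.15
tcp_pos: [0.6355, -0.0494, 0.1447]
tool_rot: [0.0, 0.999, 0.042, 0.002]
wrist_force: [-0.9, 0.1, 5.7]
gripper_width: 0.154
grip_force: 59.2
```

```bash
python3 tab.py
```

```text
t 12.15 tcp [ 0.6355 -0.0494  0.1447] q [3.000e-04 9.991e-01 4.230e-02 1.900e-03] F [-0.91  0.05  5.7 ] M [0.143 0.42  0.006] w 0.154 g 59.2 j [ 0.17  0.46  0.19  0.   -1.29  1.49]
0.92 [216. 304.] [ 0.556 -0.08   0.062] [ 0.516 -0.129 -0.002]
fin min x [0.514 0.514 0.515 0.515 0.516 0.516 0.516 0.516]
```

The tray is out 25 mm. Raising the pin.

Scaled: -9 cm is -0.18, -1.5 cm is -0.03.

step_arm([
  [[0, 0, -0.01, 0, 0, 0], [0, 0, -0.03, 0, 0, 0], [0, 0, -0.05, 0, 0, 0], [0, 0, -0.07, 0, 0, 0], [0, 0, -0.09, 0, 0, 0], [0, 0, -0.12, 0, 0, 0], [0, 0, -0.15, 0, 0, 0], [0, 0, -0.172, 0, 0, 0], [0, 0, -0.18, 0, 0, 0], [0, 0, -0.18, 0, 0, 0]],
])

```text
time_s: 13.08
tcp_pos: [0.6349, -0.0492, 0.2344]
tool_rot: [-0.0, 0.999, 0.042, 0.001]
wrist_force: [0.3, -0.4, -0.6]
gripper_width: 0.156
grip_force: 58.7
```

```bash
python3 - <<'E'
from h import *
s=st(); M=R.from_quat(np.roll(s["tool_rot"],-1)).as_matrix()
d=M.T@(np.array([.471,.237,.235])-s["tcp_pos"]); print("to stand tool axes",d.round(4),"yaw",np.degrees(np.arctan2(M[1,0],M[0,0])))
s,c,w=wshot()
save("w5.png",cv2.resize(c["img"][185:275,225:345],None,fx=6,fy=6,interpolation=cv2.INTER_CUBIC))
t=s["tcp_pos"]; print((proj(c,s,[t[0],t[1],t[2]-.0668])-[225,185])*6)
E
```

```text
t 13.08 tcp [ 0.6349 -0.0492  0.2344] q [-1.000e-04  9.991e-01  4.210e-02  1.300e-03] F [ 0.32 -0.38 -0.57] M [-0.039 -0.048  0.044] w 0.156 g 58.7 j [ 0.17  0.43  0.37  0.   -1.51  1.49]
to stand tool axes [-0.1392 -0.299  -0.001 ] yaw 4.825352128241155
[316.87379738 202.67855594]
```

View pics/w5.png

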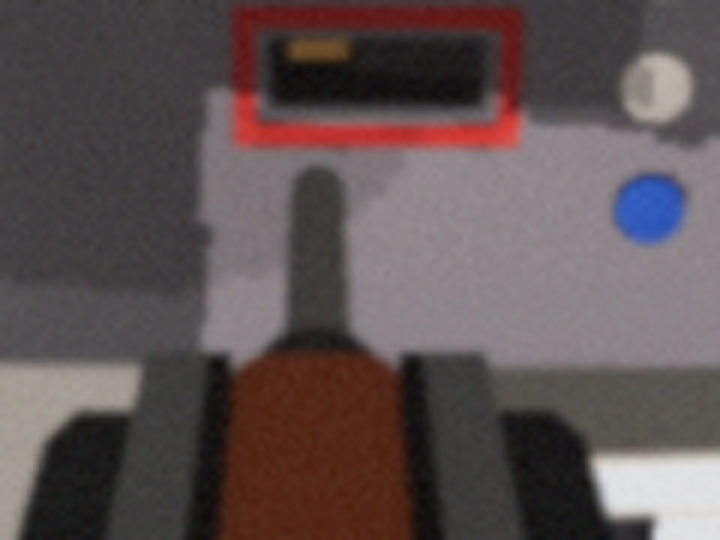

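The pin is unmoved in the grip: its tip at crop (318,185) is where I saw it before pressing. Returning it to the stand.

Scaled: -29.9 cm is -0.598, -13.9 cm is -0.278, 0.13 rad is 0.0414.

step_arm([
  [[-0.014, -0.03, 0, 0, 0, 0.0064], [-0.04, -0.08, 0, 0, 0, 0.0159], [-0.07, -0.15, 0, 0, 0, 0.0286], [-0.1, -0.22, 0, 0, 0, 0.0414], [-0.14, -0.29, 0, 0, 0, 0.0541], [-0.17, -0.36, 0, 0, 0, 0.0637], [-0.2, -0.43, 0, 0, 0, 0.0732], [-0.24, -0.5, 0, 0, 0, 0.0828], [-0.26, -0.56, 0, 0, 0, 0.0875], [-0.278, -0.598, 0, 0, 0, 0.0875], [-0.278, -0.598, 0, 0, 0, 0.0875], [-0.278, -0.598, 0, 0, 0, 0.0875]],
])

```text
time_s: 14.13
tcp_pos: [0.4697, 0.2377, 0.2319]
tool_rot: [0.001, 0.996, -0.094, -0.001]
wrist_force: [0.6, 0.3, -0.8]
gripper_width: 0.153
grip_force: 58.5
```

Scaled: 7 cm is 0.14, 6.2 cm is 0.124.

step_arm([
  [[0, 0, 0.02, 0, 0, 0], [0, 0, 0.05, 0, 0, 0], [0, 0, 0.09, 0, 0, 0], [0, 0, 0.124, 0, 0, 0], [0, 0, 0.14, 0, 0, 0], [0, 0, 0.14, 0, 0, 0], [0, 0, 0.14, 0, 0, 0]],
])

```text
time_s: 14.72
tcp_pos: [0.471, 0.2362, 0.1627]
tool_rot: [0.0, 0.995, -0.096, -0.0]
wrist_force: [-0.2, -0.3, -0.3]
gripper_width: 0.153
grip_force: 58.5
```

```bash
python3 - <<'E'
from h import *
s=st(); M=R.from_quat(np.roll(s["tool_rot"],-1)).as_matrix()
s,c,w=wshot()
near=np.hypot(w[...,0]-.472,w[...,1]-.236)<.03
m=near&(w[...,2]>.04)&(w[...,2]<.056); p=w[m]; print("post",m.sum(),cv2.minAreaRect(p[:,:2].astype(np.float32)*1000),np.median(p[:,2]))
o=np.array([225,160]); save("w6.png",cv2.resize(c["img"][160:250,225:345],None,fx=6,fy=6,interpolation=cv2.INTER_CUBIC))
t=s["tcp_pos"]; print("tip",(proj(c,s,[t[0],t[1],t[2]-.0668])-o)*6,"hole guess",(proj(c,s,[.4718,.2364,.048])-o)*6, (proj(c,s,[.4818,.2364,.048])-o)*6)
E
```

```text
t 14.72 tcp [0.471  0.2362 0.1627] q [ 5.000e-04  9.954e-01 -9.570e-02 -1.000e-04] F [-0.24 -0.32 -0.28] M [ 0.002 -0.054  0.038] w 0.153 g 58.5 j [ 0.76  0.24 -0.09  0.   -1.24  0.62]
post 1073 ((471.78375244140625, 236.06207275390625), (28.105884552001953, 28.46154022216797), 84.04950714111328) 0.0471727871997939
tip [317.40673853 349.83964263] hole guess [313.57702704 231.94345356] [299.49075235 161.76466833]
```

View pics/w6.png

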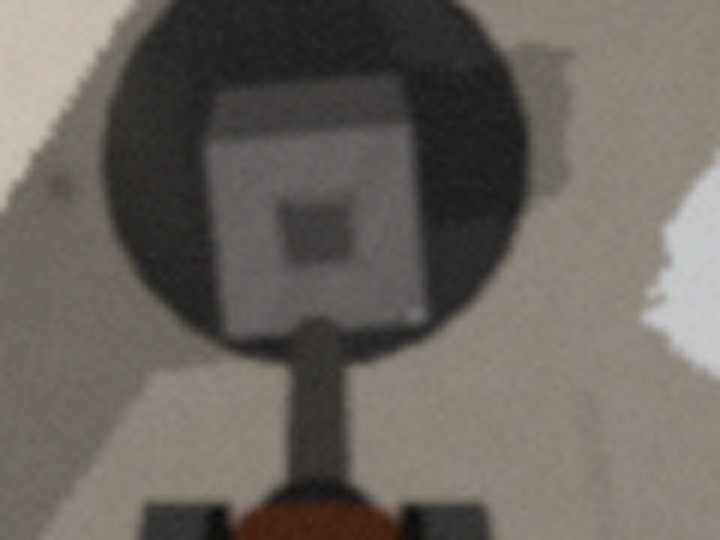

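The stand hole at crop (316,233) and the tip at (318,345) agree with the model, so I'll descend straight.

Scaled: 5.3 cm is 0.106, 5.1 cm is 0.102.

step_arm([
  [[0, 0, 0.02, 0, 0, 0], [0, 0, 0.044, 0, 0, 0], [0, 0, 0.068, 0, 0, 0], [0, 0, 0.082, 0, 0, 0], [0, 0, 0.09, 0, 0, 0], [0, 0, 0.096, 0, 0, 0], [0, 0, 0.102, 0, 0, 0], [0, 0, 0.106, 0, 0, 0], [0, 0, 0.106, 0, 0, 0]],
])

```text
time_s: 15.52
tcp_pos: [0.4707, 0.237, 0.1097]
tool_rot: [-0.0, 0.995, -0.095, 0.0]
wrist_force: [-0.6, -0.6, -0.9]
gripper_width: 0.156
grip_force: 58.5
```

Scaled: 2.75 cm is 0.055, 2.65 cm is 0.053.

step_arm([
  [[0, 0, 0.006, 0, 0, 0], [0, 0, 0.014, 0, 0, 0], [0, 0, 0.022, 0, 0, 0], [0, 0, 0.03, 0, 0, 0], [0, 0, 0.038, 0, 0, 0], [0, 0, 0.044, 0, 0, 0], [0, 0, 0.05, 0, 0, 0], [0, 0, 0.053, 0, 0, 0], [0, 0, 0.055, 0, 0, 0], [0, 0, 0.055, 0, 0, 0]],
])

```text
time_s: 16.35
tcp_pos: [0.4706, 0.2369, 0.0821]
tool_rot: [0.0, 0.995, -0.095, -0.0]
wrist_force: [0.8, 0.5, -0.1]
gripper_width: 0.155
grip_force: 58.5
```

Scaled: 0.1 cm is 0.002, 0.05 cm is 0.001.

step_arm([
  [[0, 0, 0.001, 0, 0, 0], [0, 0, 0.002, 0, 0, 0], [0, 0, 0.002, 0, 0, 0]],
])

```text
time_s: 16.6
tcp_pos: [0.4707, 0.237, 0.0813]
tool_rot: [-0.0, 0.995, -0.095, 0.0]
wrist_force: [-0.1, -0.3, -0.5]
gripper_width: 0.154
grip_force: 58.5
```

step_arm([
  [[0, 0, 0, 0, 0, 0], [0, 0, 0, 0, 0, 0], [0, 0, 0, 0, 0, 0], [0, 0, 0, 0, 0, 0], [0, 0, 0, 0, 0, 0], [0, 0, 0, 0, 0, 0], [0, 0, 0, 0, 0, 0]],
], jaw=1)

```text
time_s: 17.18
tcp_pos: [0.4707, 0.237, 0.0813]
tool_rot: [-0.0, 0.995, -0.095, 0.0]
wrist_force: [0.2, -0.2, -1.3]
gripper_width: 1.0
grip_force: 0.0
```

Scaled: -14 cm is -0.28, -13.5 cm is -0.27.

step_arm([
  [[0, 0, -0.02, 0, 0, 0], [0, 0, -0.06, 0, 0, 0], [0, 0, -0.12, 0, 0, 0], [0, 0, -0.18, 0, 0, 0], [0, 0, -0.24, 0, 0, 0], [0, 0, -0.27, 0, 0, 0], [0, 0, -0.28, 0, 0, 0], [0, 0, -0.28, 0, 0, 0], [0, 0, -0.28, 0, 0, 0]],
])

```text
time_s: 17.93
tcp_pos: [0.4703, 0.2369, 0.2208]
tool_rot: [0.0, 0.995, -0.095, -0.0]
wrist_force: [0.3, 0.6, -1.4]
gripper_width: 1.002
grip_force: 0.0
```

```bash
python3 - <<'E'
from h import *
s=st(); M=R.from_quat(np.roll(s["tool_rot"],-1)).as_matrix()
c=ctrl.camera("top"); w=cloud(c)
for r in ctrl.regions_of(c,"pin")[:2]: p=w[r["pixels"]]; print("pin",round(r["p"],2),np.nanmedian(p,0).round(3),np.nanmax(p[:,2]).round(3))
s,cw,ww=wshot()
near=np.hypot(ww[...,0]-.472,ww[...,1]-.236)<.02
m=near&(ww[...,2]>.1)&(ww[...,2]<.14); p=ww[m]; print("pin top",m.sum(),p.mean(0).round(4),cv2.minAreaRect(p[:,:2].astype(np.float32)*1000))
sc=ctrl.camera("scene"); w=cloud(sc)
yaw=np.radians(4.9); ex=np.array([np.cos(yaw),np.sin(yaw)]); ey=np.array([-ex[1],ex[0]])
for n,W in(("scene",w),("wrist",ww),("top",cloud(c))):
    x=W[...,0]; y=W[...,1]
    m=(W[...,2]>.072)&(W[...,2]<.09)&(x<.57)&(x>.48)&(y>-.15)&(y<-.05)
    p=W[m]
    if len(p): print(n,len(p),"fin: ",np.percentile(p,[3,50,97],axis=0).round(4).tolist(),"along ex",np.percentile(p[:,:2]@ex,[2,98]).round(4),"ey",np.percentile(p[:,:2]@ey,[3,97]).round(4))
print(M.round(3).tolist())
E
```

```text
t 17.93 tcp [0.4703 0.2369 0.2208] q [ 1.000e-04  9.954e-01 -9.530e-02 -4.000e-04] F [ 0.25  0.6  -1.37] M [ 0.044  0.014 -0.023] w 1.002 g 0.0 j [ 0.76  0.21  0.03 -0.   -1.39  0.62]
pin top 381 [0.4743 0.2368 0.1185] ((472.15899658203125, 236.9734344482422), (13.648520469665527, 14.495853424072266), 80.89923095703125)
scene 193 fin:  [[0.5173, -0.1469, 0.0728], [0.5554, -0.1045, 0.0801], [0.562, -0.0533, 0.0892]] along ex [0.5054 0.5498] ey [-0.1944 -0.1005]
wrist 211 fin:  [[0.5199, -0.1061, 0.0722], [0.5447, -0.1036, 0.0775], [0.5581, -0.0868, 0.0856]] along ex [0.5083 0.5484] ey [-0.1524 -0.1341]
top 140 fin:  [[0.5181, -0.1395, 0.0732], [0.5506, -0.1102, 0.0826], [0.5627, -0.0596, 0.0893]] along ex [0.5059 0.5496] ey [-0.187  -0.1074]
[[0.982, -0.19, -0.001], [-0.19, -0.982, -0.0], [-0.001, 0.0, -1.0]]
```

The pin is back in its stand with its top at 0.12 m, upright. Now over to the tab.

Scaled: 32.9 cm is 0.658, 31.5 cm is 0.63, -0.275 rad is -0.0875.

step_arm([
  [[0.014, 0.04, 0, 0, 0, -0.0064], [0.04, 0.1, 0, 0, 0, -0.0159], [0.07, 0.18, 0, 0, 0, -0.0286], [0.1, 0.26, 0, 0, 0, -0.0414], [0.13, 0.34, 0, 0, 0, -0.0541], [0.16, 0.42, 0, 0, 0, -0.0637], [0.19, 0.5, 0, 0, 0, -0.0732], [0.22, 0.58, 0.02, 0, 0, -0.0828], [0.24, 0.63, 0.04, 0, 0, -0.0875], [0.25, 0.658, 0.06, 0, 0, -0.0875], [0.25, 0.658, 0.06, 0, 0, -0.0875], [0.25, 0.658, 0.06, 0, 0, -0.0875]],
])

```text
time_s: 19.13
tcp_pos: [0.5303, -0.1106, 0.1899]
tool_rot: [0.0, 0.999, 0.041, -0.002]
wrist_force: [-0.3, 0.2, 1.4]
gripper_width: 1.002
grip_force: 0.0
```

```bash
python3 - <<'E'
from h import *
s,c,w=wshot(); st()
yaw=np.radians(4.9); ex=np.array([np.cos(yaw),np.sin(yaw)]); ey=np.array([-ex[1],ex[0]])
a=w[...,:2]@ex; b=w[...,:2]@ey; z=w[...,2]
m=(z>.072)&(z<.087)&(a<.54)&(a>.49)&(b>-.2)&(b<-.11)
for lo,hi in((.49,.51),(.51,.52),(.52,.53),(.53,.54)):
    q=m&(a>lo)&(a<hi); print(lo,q.sum(),np.percentile(b[q],[2,50,98]).round(4) if q.any() else 0, np.median(z[q]).round(4) if q.any() else 0)
print("a",np.percentile(a[m],[1,99]).round(4))
m=(z>.07)&(z<.13)&(abs(b+.16)<.08)&(a<.6)&(a>.54); print("panel top z",np.percentile(z[m&(a<.565)],[50,98]).round(3))
t=s["tcp_pos"]; print("tcp a,b",t[:2]@ex,t[:2]@ey)
for r in ctrl.regions_of(c,"pull_tab")[:1]: print(r["p"],r["position"])
save("w7.png",c["img"],1.4)
E
```

```text
t 19.18 tcp [ 0.5307 -0.1099  0.1908] q [ 0.000e+00  9.991e-01  4.170e-02 -7.000e-04] F [ 1.    0.28 -0.39] M [ 0.053 -0.04  -0.021] w 0.997 g 0.0 j [ 0.08  0.26  0.01  0.   -1.32  1.57]
0.49 62 [-0.1639 -0.1566 -0.1484] 0.0815
0.51 244 [-0.1647 -0.1558 -0.1477] 0.0809
0.52 174 [-0.1614 -0.1566 -0.151 ] 0.0808
0.53 181 [-0.1623 -0.1566 -0.1511] 0.0806
a [0.5073 0.5395]
panel top z [0.095 0.096]
tcp a,b 0.5189113355100703 -0.1555410432621639
0.65 [157.1, 282.7]
```

View pics/w7.png

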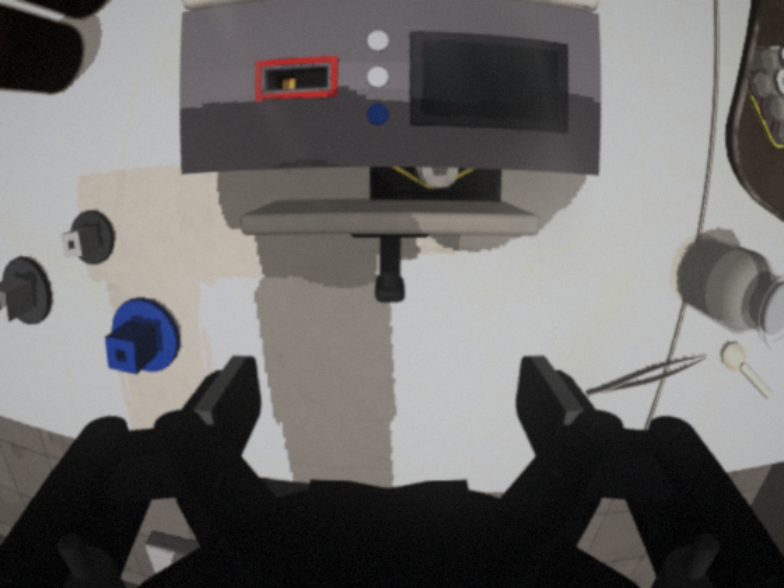

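The wrist picture shows the tray out with the vials behind its panel, and the fin at (390,270), enlarged, between the open fingers. Going down on it.

Scaled: 14 cm is 0.28, 0.05 cm is 0.001.

step_arm([
  [[-0.008, 0.001, 0.02, 0, 0, 0], [-0.008, 0.001, 0.06, 0, 0, 0], [-0.008, 0.001, 0.12, 0, 0, 0], [-0.008, 0.001, 0.18, 0, 0, 0], [-0.008, 0.001, 0.23, 0, 0, 0], [-0.008, 0.001, 0.264, 0, 0, 0], [-0.008, 0.001, 0.28, 0, 0, 0], [-0.008, 0.001, 0.28, 0, 0, 0], [-0.008, 0.001, 0.28, 0, 0, 0]],
])

```text
time_s: 19.98
tcp_pos: [0.5279, -0.1101, 0.0523]
tool_rot: [0.0, 0.999, 0.043, 0.001]
wrist_force: [0.1, -0.1, 0.9]
gripper_width: 1.001
grip_force: 0.0
```

step_arm([
  [[0, 0, 0, 0, 0, 0], [0, 0, 0, 0, 0, 0], [0, 0, 0, 0, 0, 0], [0, 0, 0, 0, 0, 0], [0, 0, 0, 0, 0, 0], [0, 0, 0, 0, 0, 0], [0, 0, 0, 0, 0, 0], [0, 0, 0, 0, 0, 0]],
], jaw=-1, grip_force=40)

```text
time_s: 20.65
tcp_pos: [0.5273, -0.1116, 0.0518]
tool_rot: [0.001, 0.999, 0.042, 0.0]
wrist_force: [-0.7, -5.3, 2.6]
gripper_width: 0.201
grip_force: 43.0
```

Scaled: -3.9 cm is -0.078, 0.08 cm is 0.0016.

step_arm([
  [[-0.001, 0.0006, 0, 0, 0, 0], [-0.003, 0.0012, 0, 0, 0, 0], [-0.007, 0.0016, 0, 0, 0, 0], [-0.014, 0.0016, 0, 0, 0, 0], [-0.022, 0.0016, 0, 0, 0, 0], [-0.03, 0.0016, 0, 0, 0, 0], [-0.038, 0.0016, 0, 0, 0, 0], [-0.046, 0.0016, 0, 0, 0, 0], [-0.054, 0.0016, 0, 0, 0, 0], [-0.062, 0.0016, 0, 0, 0, 0], [-0.07, 0.0016, 0, 0, 0, 0], [-0.078, 0.0016, 0, 0, 0, 0]],
])

```text
time_s: 21.65
tcp_pos: [0.4892, -0.1147, 0.0518]
tool_rot: [0.0, 0.999, 0.042, 0.001]
wrist_force: [4.2, -3.9, 0.8]
gripper_width: 0.203
grip_force: 42.8
```

step_arm([
  [[-0.008, 0, 0, 0, 0, 0], [-0.016, 0, 0, 0, 0, 0], [-0.024, 0, 0, 0, 0, 0], [-0.032, 0, 0, 0, 0, 0], [-0.04, 0, 0, 0, 0, 0], [-0.048, 0, 0, 0, 0, 0], [-0.056, 0, 0, 0, 0, 0], [-0.064, 0, 0, 0, 0, 0], [-0.072, 0, 0, 0, 0, 0], [-0.08, 0, 0, 0, 0, 0], [-0.086, 0, 0, 0, 0, 0], [-0.09, 0, 0, 0, 0, 0]],
])

```text
time_s: 22.65
tcp_pos: [0.4433, -0.1184, 0.0517]
tool_rot: [-0.0, 0.999, 0.042, 0.0]
wrist_force: [1.9, -1.4, 6.5]
gripper_width: 0.202
grip_force: 43.4
```

Scaled: -0.7 cm is -0.014, -0.6 cm is -0.012.

step_arm([
  [[-0.003, 0, 0, 0, 0, 0], [-0.006, 0, 0, 0, 0, 0], [-0.009, 0, 0, 0, 0, 0], [-0.012, 0, 0, 0, 0, 0], [-0.014, 0, 0, 0, 0, 0], [-0.014, 0, 0, 0, 0, 0], [-0.014, 0, 0, 0, 0, 0]],
])

```text
time_s: 23.23
tcp_pos: [0.4378, -0.1188, 0.0518]
tool_rot: [-0.0, 0.999, 0.042, 0.002]
wrist_force: [7.4, -1.1, 1.9]
gripper_width: 0.203
grip_force: 42.9
```

Scaled: -0.3 cm is -0.006, -0.2 cm is -0.004.

step_arm([
  [[-0.002, 0, 0, 0, 0, 0], [-0.004, 0, 0, 0, 0, 0], [-0.006, 0, 0, 0, 0, 0], [-0.006, 0, 0, 0, 0, 0], [-0.006, 0, 0, 0, 0, 0]],
])

```text
time_s: 23.65
tcp_pos: [0.4378, -0.1188, 0.0519]
tool_rot: [-0.0, 0.999, 0.042, 0.004]
wrist_force: [15.3, -2.5, -7.0]
gripper_width: 0.201
grip_force: 41.7
```

It's at the end stop. I'll relax the pull, release, and rise.

Scaled: 0.4 cm is 0.008, 0.2 cm is 0.004.

step_arm([
  [[0.004, 0, 0, 0, 0, 0], [0.008, 0, 0, 0, 0, 0], [0.008, 0, 0, 0, 0, 0], [0.008, 0, 0, 0, 0, 0]],
])

```text
time_s: 23.98
tcp_pos: [0.4378, -0.1188, 0.0517]
tool_rot: [-0.0, 0.999, 0.042, 0.0]
wrist_force: [1.9, -0.3, 5.3]
gripper_width: 0.203
grip_force: 43.6
```

step_arm([
  [[0, 0, 0, 0, 0, 0], [0, 0, 0, 0, 0, 0], [0, 0, 0, 0, 0, 0], [0, 0, 0, 0, 0, 0], [0, 0, 0, 0, 0, 0], [0, 0, 0, 0, 0, 0], [0, 0, 0, 0, 0, 0]],
], jaw=1)

```text
time_s: 24.57
tcp_pos: [0.4372, -0.1189, 0.0511]
tool_rot: [-0.0, 0.999, 0.042, -0.0]
wrist_force: [0.5, -0.4, 0.3]
gripper_width: 1.003
grip_force: 0.0
```

step_arm([
  [[0, 0, -0.02, 0, 0, 0], [0, 0, -0.06, 0, 0, 0], [0, 0, -0.12, 0, 0, 0], [0, 0, -0.18, 0, 0, 0], [0, 0, -0.24, 0, 0, 0], [0, 0, -0.3, 0, 0, 0], [0, 0, -0.32, 0, 0, 0], [0, 0, -0.32, 0, 0, 0], [0, 0, -0.32, 0, 0, 0]],
])

```text
time_s: 25.32
tcp_pos: [0.4375, -0.1188, 0.2114]
tool_rot: [-0.0, 0.999, 0.042, 0.0]
wrist_force: [-0.3, 0.1, -1.0]
gripper_width: 1.0
grip_force: 0.0
```

```bash
python3 - <<'E'
from h import *
s,c,w=wshot(); st()
yaw=np.radians(4.9); ex=np.array([np.cos(yaw),np.sin(yaw)]); a=w[...,:2]@ex; b=w[...,:2]@[-ex[1],ex[0]]; z=w[...,2]
m=(z>.072)&(z<.087)&(a<.45)&(a>.38)&(abs(b+.156)<.02); print("fin a",np.percentile(a[m],[1,99]).round(4))
v=ctrl.regions_of(c,"vials")[:2]
for r in v: p=w[r["pixels"]]; print("vials",round(r["p"],2),np.nanmedian(p,0).round(3),np.nanpercentile(p[:,2],[5,50,95]).round(3))
t=ctrl.camera("top"); a=t["img"][150:300,150:450]; b=c["img"]
save("f.png",np.vstack([cv2.resize(a,(560,280)),cv2.resize(b[:230],(560,230))]))
E
```

```text
t 25.37 tcp [ 0.4369 -0.1187  0.2104] q [-3.000e-04  9.991e-01  4.200e-02 -6.000e-04] F [ 0.06 -0.13  0.2 ] M [0.003 0.007 0.005] w 0.998 g 0.0 j [ 0.08  0.07 -0.17 -0.   -1.33  1.57]
fin a [0.4162 0.4494]
vials 0.59 [ 0.544 -0.137  0.068] [0.031 0.068 0.07 ]
```

View pics/f.png

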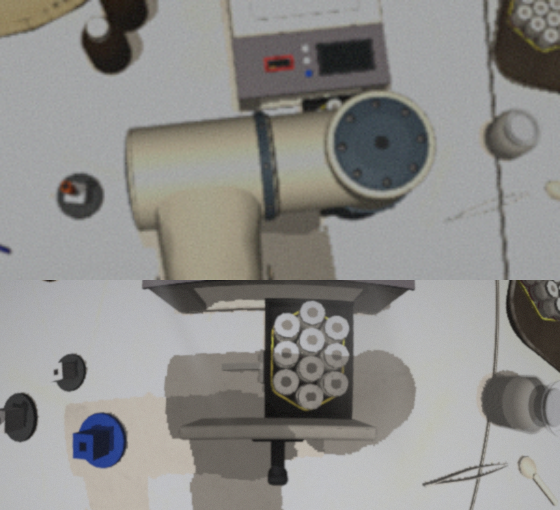

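The tray is fully out: the fin moved 90 mm to the stop. All ten vials stand in it at (310,355), the pin is in its stand at (75,190), and nothing else has moved. Handing in.

```bash
python3 -c "
from cell import ctrl
print(ctrl.finish_job())"
```

```text
the job is handed in; nothing more can be done
None
```

The job is handed in, and the last pictures show it done: the catch was tripped, the pin is back in its stand, and the tray is fully out with all ten vials standing; it took about 25 s, and the hand-in returned no verdict.

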